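# Hang the screw caddy on the spring-balanced arm

### The arm

A 6-joint arm with a two-finger parallel gripper is mounted at the origin on the work surface. World frame = base frame: x ahead of the robot, y to its left, z up, the work surface at z = 0. Lengths are in m, angles in rad, forces in N, time in s.
With the tool pointing down it reaches from about 0.35 to 0.725 m from the base axis. Payload 6 kg.
Tool frame: the origin (TCP) lies midway between the tips of the shut fingers; the grasp point (between the pads) lies 19 mm behind it (bot.tcp_to_grasp is the distance from the TCP to the grasp point, in m); x points along the fingers, y is the direction in which the jaws open and shut, and the axes are right-handed (so a half turn about x gives the same grasp; the last joint's range is limited). The gripper opens to 85 mm and grips with 20 to 120 N. Pads are 22 mm wide; open, the fingers measure 114 mm over their backs; the gripper's body (76 mm by 85 mm) begins 54 mm behind the grasp point. The pads swing forward as they close: fully open they stand 13 mm farther back than shut.
Start: joints at [-1.008, 0.04, 0.085, 0, -1.615, -0.334], TCP at [0.136, -0.584, 0.231] pointing down, gripper open.
Joint ranges: [-2.56, 2.56], [-1.29, 2.01], [-1.08, 1.49], [-3.29, 1.98], [-2.81, -0.18], [-2.99, 2.99]. Speed limits (rad/s): [2.57, 2.57, 3.01, 3.14, 3.14, 3.14].

### API

Orientations are given as a unit quaternion [w, x, y, z].
In Python, from plant import readout, vision, bot gives the robot as it stands.
- The arm moves only by the tool send_rows, never from a script. Its argument "rows" is a list of rows, each a list of 3 entries, a list of its own where there are three numbers: the finger opening in m, from 0 to 0.0854, then the shift along the world's x, y, z in m, then the turn about the world's z in degrees. A call has exactly 8 rows; each row shifts and turns the commanded pose from where the row before left it; what a row does not reach is not made up. A row lasts 1/10 s, in which the tool goes at most 50 mm and 8.59 degrees, less where a joint would pass 70% of its speed; a pose out of reach is approached as far as the arm can. A call is refused whole if a number of a shift passes 0.05 or a number of a turn 8.59, either way. A call with a gripper value outside its range is refused whole. The fingers move at their own pace and stop on an object; "squeeze" is the grip in N (left out, the last holds). Time passes only in rows, so rows that do not move let the fingers close, or fill a call up. It gives the time, the measured TCP pose, the force and the opening at its end, in the units of the state.
- readout.observe(): the state, without advancing time (a new reading comes with each control period).
- vision.camera(name): name is "side" or "top" or "wrist"; returns the picture (480x640x3 uint8, red, green, blue); there is no depth.
- vision.camera_model(name): a dict with "vertical_fov" (degrees; the focal length in pixels is half the picture's height over the tangent of half this angle, whatever the lens; pixels are square), "cx", "cy" (the principal point, pixels), "world_to_cam" (4x4, takes a point from world to camera coordinates). Camera axes: x right, y down, z forward; pixel columns grow to the right and rows downward; lengths in m; the calibration is good to about 2 mm. A picture is of the moment at which its call begins: read the wrist's pose just before it. camera_model takes no time and is no camera call; for the wrist camera it gives the pose at the moment of the call.
- bot.close_job(): hands the job in, once; it reports no verdict.
The state is a dict: "t": time; "joint_pos": joint angles; "qvel": joint speeds; "joint_efforts": joint torques, N m; "tcp_pos": TCP position; "eef_rot": TCP orientation; "wrist_force": force on the tool from outside, world axes, zero at the start; "torque": the same for the moment, N m; "opening": finger opening in m.
Only numpy, scipy, OpenCV 4.12 (cv2) and the standard library are available. Lean on these libraries where they do the work, as an engineer would, in place of code of your own. Each camera call takes 0.05 s, during which the arm holds its last target.

### The job

Pick up the steel screw caddy by the middle of its handle bar, pass the two hooks of the spring-balanced swing arm under the bar and lay it gently in both of them. Keep hold and let the caddy down with the sinking arm until the arm alone carries it and stands still; only then let go, so that the arm neither drops nor springs up. Never press hard on the hooks, keep the caddy upright so that no screws spill, and leave the other things on the bench alone.

Things in the scene. Friction and masses are not known exactly. Their poses are not given: they have to be found in the camera images.
- bar (a point): Middle of the loose caddy's handle bar: a level round steel bar 16 mm thick along the caddy's y, black rubber sleeve 60 mm long at its middle (grip there). The point is on the bar's axis, 125 mm above the caddy's underside; z up. A half turn about z makes no difference. The caddy weighs 0.27 to 0.83 kg, unknown each time (load of screws).
- caddy: The caddy: open grey sheet-steel tray 90 mm (x) by 150 mm (y) by 50 mm high, screws heaped to at most 60 mm above its underside. At each 150 mm end an upright plate carries the bar: 55 mm wide along x up to 77 mm high, 30 mm above that, top at 151 mm, inner faces 71 mm from the middle. Origin: centre of the underside. Stands on the bench at the start.
- seat (a point): Where the middle of the bar belongs: centre of a 16 mm bar lying in both hooks of the swing arm; y along that bar, z up. The hook tips point to its -x, roughly towards the robot. The bar comes from the -x side moving to +x, over 27 mm above this point to clear the tips, the hooks passing between bar and tray; then it is lowered into the hooks, whose flanks centre it.
- yoke: Level yoke at the arm's outer end: two parallel hooks of 8 mm steel rod, 45 mm either side of seat along y. Heights and x from the seat: cross rod at x +100 mm, rods level (top +8 mm) to x +24 mm, dip with 45-degree flanks and a flat bottom (underside -16 mm; bar has 2.5 mm play), upturned tip to x -34 mm, top +19 mm. Origin: upper hinge pin, 140 mm to +x of the seat, 20 mm above it.
- head (a joint): Sink of the spring arm (rad), read at the hinge between links and yoke: 0 = upper stop, where it rests unloaded (seat 315 mm above the bench); 0.65 = lower stop (seat 137 mm). Starts to sink at about 1.3 N on the hooks, then gives way about 1 m per 45 N. With the caddy hung on it, it settles 0.1 to 0.55 rad down, depending on the load, clear of the bench; let go out of balance it bobs about once a second.
- pin (a point): Outer pin of the upper of the arm's two parallel links (280 mm between pins, coil spring inside). At head = q the links rise 0.28 - q rad from post to hooks: the seat's height varies as 280 mm x sin(0.28 - q), its horizontal distance from the post as 280 mm x cos(0.28 - q) (out up to 11 mm, then back). A sideways push along x also bears on the sink, so keep it small.
- tip (a point): Middle between the two upturned hook tips, at their top: 29 mm to -x and 19 mm above seat, same axes. The whole arm swivels about its upright post, 440 mm to +x of the seat; friction holds it: about 1.4 N sideways at the hooks turns it, and it stays where left.
- bin: Bystander: green open-fronted plastic bin of screws, 160 x 100 x 75 mm high, origin at the centre of its underside; loose, leave alone.
- carton: Bystander: torn-open cardboard box of screws, 90 x 120 x 75 mm high, origin at the centre of its underside; loose, leave alone.
- driver: Bystander: screwdriver lying on the bench, 200 mm long along its x, loose; leave alone.

How it is judged:
On the way, in this order (a step that is already met when the one before it is completed fails the run):
1. the caddy is lifted off the bench in the gripper (height (world z) of bar above 0.2 m and contact force between the fingers and caddy above 1 N), for 0.2 s.
2. the bar lies in both hooks and the arm has sunk under it and stands still while the caddy is still held (x of bar in the frame of seat between -0.007 and 0.007 m and z of bar in the frame of seat between -0.006 and 0.006 m and angle between the y axis of bar and the y axis of seat, either way round below 0.08 rad and value of joint head above 0.05 rad and velocity of joint head between -0.08 and 0.08 rad/s and contact force between the fingers and caddy above 1 N), for 0.3 s.
At the end, for the whole second after the job is handed in: Released caddy hangs by its bar in both hooks: bar within 7 mm of the seat along the hooks, 6 mm in height, parallel to it within 0.08 rad; caddy upright within 0.15 rad, below 30 mm/s; arm sunk 0.05 to 0.63 rad, moving less than 0.1 rad/s; fingers off the caddy (x of bar in the frame of seat between -0.007 and 0.007 m and z of bar in the frame of seat between -0.006 and 0.006 m and angle between the y axis of bar and the y axis of seat, either way round below 0.08 rad and value of joint head between 0.05 and 0.63 rad and velocity of joint head between -0.1 and 0.1 rad/s and angle between caddy's own z axis and vertical below 0.15 rad and linear speed of caddy below 0.03 m/s and contact force between the fingers and caddy below 0.05 N); the robot touches nothing.
It fails at once if let go, the arm drops or springs up faster than 0.24 rad/s (released before it carried the caddy) ((velocity of joint head above 0.24 rad/s or velocity of joint head below -0.24 rad/s) and contact force between the fingers and caddy below 0.5 N).
It fails at once if caddy and hooks are pressed together with more than 20 N (contact force between caddy and yoke above 20 N).
It fails at once if the caddy is tipped more than 0.5 rad (screws spill) (angle between caddy's own z axis and vertical above 0.5 rad).
It fails at once if a bystander (green bin, cardboard box or screwdriver) is shifted more than 20 mm (distance of any of bin, carton, driver from where it was at the start of the episode above 0.02 m).
It also fails if it takes over 54 s, if anything falls off the work surface, if the arm or the gripper's body presses on something with over 40 N, if the wrist force passes 120 N, or if a joint passes its speed limit or range.

## Working session

There is one attempt and no reset: what is moved stays moved. The work goes in short steps, Python scripts to look and compute and a tool call to move; the robot and the scene stay as the last step left them, time stands still between calls to the robot, and variables do not carry over. Pictures are saved under pics/ and viewed, and the job is handed in when it is done.

Besides the shell and the picture viewer there is one more tool, called after "Call:" in YAML: its name, and indented under it one key for each argument. send_rows: Moves the arm, as the interface text tells. Its arguments: {"type":"object","properties":{"rows":{"type":"array"},"squeeze":{"type":"number"}},"required":["rows"]}

```bash
ls; mkdir -p pics; python3 - <<'E'
from plant import readout, vision, bot
import cv2
print(readout.observe(), bot.tcp_to_grasp)
for n in ["side","top","wrist"]:
    m=vision.camera_model(n); print(n,m)
    cv2.imwrite(f"pics/{n}0.png",vision.camera(n)[:,:,::-1])
E
```

```text
pics
{'t': 0.0, 'joint_pos': array([-1.00830975e+00,  4.07725805e-02,  8.37734949e-02, -4.30743110e-04,
       -1.61548609e+00, -3.33710012e-01]), 'qvel': array([ 0.00091727, -0.00158435, -0.00095826, -0.00054619, -0.00053593,
       -0.00020019]), 'joint_efforts': array([ 8.87505594e-04, -3.68202567e+01,  3.47418094e+01,  6.93227291e+00,
       -5.42496637e-03,  4.97283665e-06]), 'tcp_pos': array([ 0.13606817, -0.58402436,  0.23028701]), 'eef_rot': array([ 0.70236309, -0.08011099,  0.70260623,  0.08131912]), 'wrist_force': array([0.27378209, 0.78601145, 0.08786136]), 'torque': array([ 0.03232897,  0.00786964, -0.03437157]), 'opening': 0.08568932231970265} 0.0187
side {'vertical_fov': 54.67793947579355, 'cx': 315.3440265884602, 'cy': 239.02498541663766, 'world_to_cam': array([[-0.99662318, -0.08004604,  0.01829937,  0.57553384],
       [-0.07086205,  0.72586715, -0.68417501,  0.2412774 ],
       [ 0.04148259, -0.68316141, -0.72908826,  0.95365017],
       [ 0.        ,  0.        ,  0.        ,  1.        ]])}
top {'vertical_fov': 46.57092912270608, 'cx': 319.74830603079494, 'cy': 235.42675904322545, 'world_to_cam': array([[ 0.02898138, -0.99951513, -0.0113832 , -0.08928138],
       [-0.98445482, -0.02656743, -0.17361703,  0.62883831],
       [ 0.17323043,  0.0162379 , -0.98474745,  1.29609633],
       [ 0.        ,  0.        ,  0.        ,  1.        ]])}
wrist {'vertical_fov': 61.21730577137936, 'cx': 323.38140215437573, 'cy': 239.46168160573902, 'world_to_cam': array([[-0.22764065,  0.97374283,  0.00215371,  0.59941389],
       [ 0.93478926,  0.21791371,  0.28050428, -0.03499635],
       [ 0.2726697 ,  0.06586744, -0.95985036,  0.37829568],
       [ 0.        ,  0.        ,  0.        ,  1.        ]])}
```

View pics/side0.png

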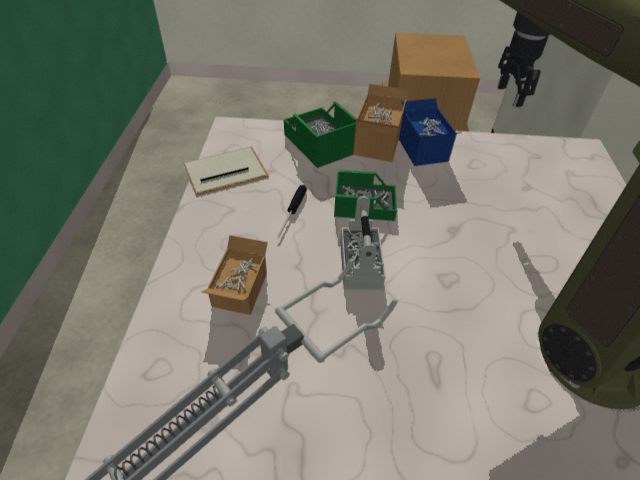

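View pics/top0.png

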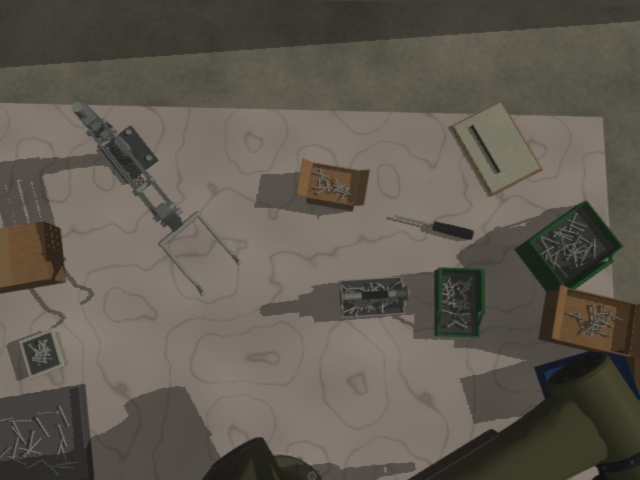

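View pics/wrist0.png

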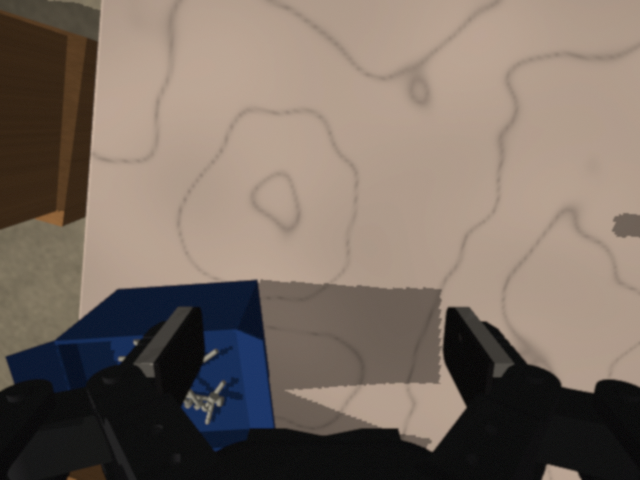

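The side view shows the caddy at about (363,250) and the hook tips at about (394,300) and (350,270). In the top view the caddy is at (374,297), and the tips are at (201,292) and (238,263). The wrist camera sees only the blue bin. I'll zoom in.

```bash
python3 - <<'E'
import cv2
s=cv2.imread("pics/side0.png");t=cv2.imread("pics/top0.png")
def z(im,x0,y0,w,h,f,n): cv2.imwrite(n,cv2.resize(im[y0:y0+h,x0:x0+w],None,fx=f,fy=f,interpolation=cv2.INTER_CUBIC))
z(t,330,260,90,70,8,"pics/zt1.png"); z(t,140,190,120,110,5,"pics/zt2.png"); z(s,265,190,150,180,3.3,"pics/zs1.png")
E
```

```text
(no output)
```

View pics/zt1.png

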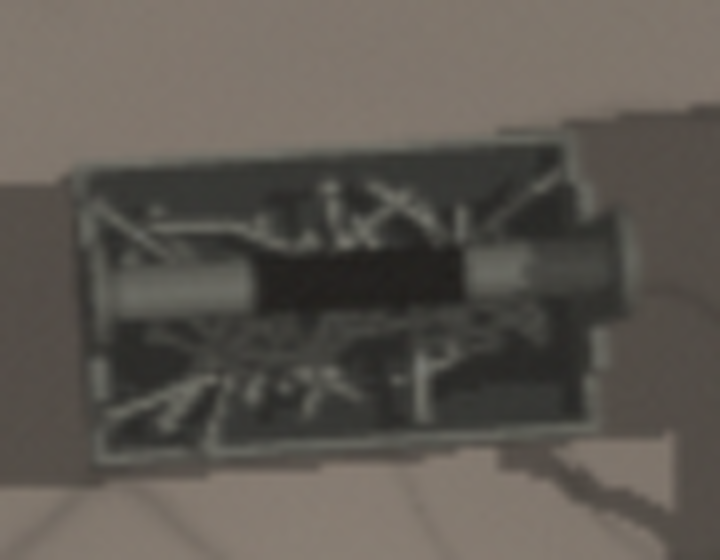

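View pics/zt2.png

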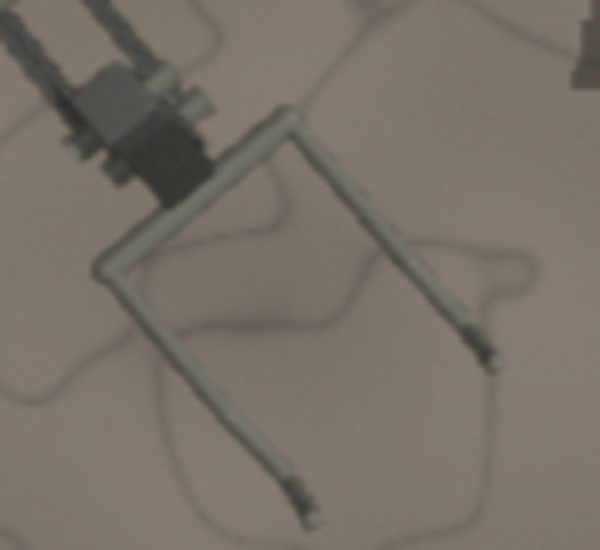

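View pics/zs1.png

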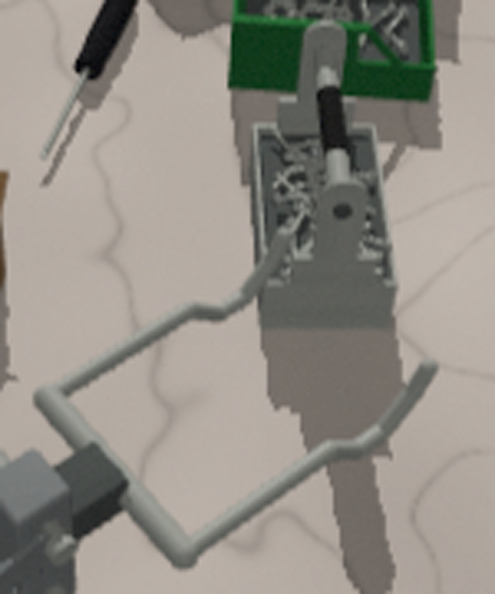

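```bash
cat > h.py <<'E'
import numpy as np
from plant import readout, vision, bot
def ray(m,u,v):
    f=240/np.tan(np.radians(m["vertical_fov"])/2); T=m["world_to_cam"]; R=T[:3,:3]
    return -R.T@T[:3,3], R.T@np.array([(u-m["cx"])/f,(v-m["cy"])/f,1.])
def onz(m,u,v,z):
    c,d=ray(m,u,v); return c+d*(z-c[2])/d[2]
def tri(*rs):
    A=np.zeros((3,3));b=np.zeros(3)
    for c,d in rs:
        d=d/np.linalg.norm(d);P=np.eye(3)-np.outer(d,d);A+=P;b+=P@c
    x=np.linalg.solve(A,b); return x
def proj(m,p):
    f=240/np.tan(np.radians(m["vertical_fov"])/2); T=m["world_to_cam"]; q=T[:3,:3]@p+T[:3,3]
    return np.array([m["cx"]+f*q[0]/q[2],m["cy"]+f*q[1]/q[2]])
E
python3 - <<'E'
from h import *
t=vision.camera_model("top");s=vision.camera_model("side")
a=onz(t,361.3,295.5,.125);b=onz(t,387.8,294.4,.125);print("sleeve",a,b,(a+b)/2,np.linalg.norm(a-b),np.degrees(np.arctan2(*(a-b)[[0,1]])))
# sleeve side
print("sleeve side",tri(ray(t,361.3,295.5),ray(s,367.0,237)),onz(s,366.5,235.5,.125),onz(s,363.5,217.5,.125))
A=onz(t,202.2,293.8,.332);B=onz(t,238.6,262.2,.332)
C=onz(t,161.4,243.8,.319);D=onz(t,197.8,212.8,.319)
print(A,B,C,D)
print(tri(ray(t,202.2,293.8),ray(s,394.7,301.3)),tri(ray(t,238.6,262.2),ray(s,352,258)))
print("widths",np.linalg.norm(A-B),np.linalg.norm(C-D))
y=(A-B)+(C-D);y/=np.linalg.norm(y);M=(A+B)/2;N=(C+D)/2;x=(N-M);print("len",np.linalg.norm(x));x/=np.linalg.norm(x)
print("x axis",x,np.degrees(np.arctan2(x[1],x[0])),"perp to y",np.degrees(np.arctan2(-y[0],y[1])), "M",M,"N",N)
E
```

```text
sleeve [ 0.4840878  -0.17020058  0.125     ] [ 0.4882322  -0.22967346  0.125     ] [ 0.48616    -0.19993702  0.125     ] 0.059617107059568714 -3.9862424008162884
sleeve side [ 0.48306602 -0.16981393  0.12908495] [ 0.48304389 -0.17792597  0.125     ] [ 0.49003479 -0.23331744  0.125     ]
[0.46452906 0.14220661 0.332     ] [0.52637548 0.07670887 0.332     ] [0.55976682 0.23084856 0.319     ] [0.62311006 0.16414565 0.319     ]
[0.46399082 0.14241963 0.33165321] [0.52477215 0.0757699  0.33855689]
widths 0.09008293196770376 0.0919872041960241
len 0.1308941357166973
x axis [ 0.73331146  0.67259978 -0.0993169 ] 42.52732372722705 perp to y 43.43972260213084 M [0.49545227 0.10945774 0.332     ] N [0.59143844 0.1974971  0.319     ]
```

```bash
python3 - <<'E'
from h import *
from scipy.spatial.transform import Rotation as R
o=readout.observe();q=o["eef_rot"]
m=R.from_quat([q[1],q[2],q[3],q[0]]).as_matrix();print(m.round(3)); y=m[:,1];print("toolY yaw",np.degrees(np.arctan2(y[1],y[0])), o["tcp_pos"])
E
```

```text
[[-0.    -0.227  0.974]
 [ 0.001  0.974  0.227]
 [-1.     0.001 -0.   ]]
toolY yaw 103.11111495398512 [ 0.13610292 -0.58410804  0.23050921]
```

Call:
send_rows:
  rows:
    - [0.085, [0.022, 0.024, 0], 5]
    - [0.085, [0.022, 0.024, 0], 5]
    - [0.085, [0.022, 0.024, 0], 5]
    - [0.085, [0.022, 0.024, 0], 5]
    - [0.085, [0.022, 0.024, 0], 5]
    - [0.085, [0.022, 0.024, 0], 5]
    - [0.085, [0.022, 0.024, 0], 5]
    - [0.085, [0.022, 0.024, 0], 5]
  squeeze: 60

```text
t: 0.95
tcp_pos: [0.3128, -0.3911, 0.2311]
eef_rot: [0.632, -0.317, 0.632, 0.317]
wrist_force: [0.6, -0.6, -0.0]
opening: 0.0853
```

Call:
send_rows:
  rows:
    - [0.085, [0.022, 0.024, 0], 5]
    - [0.085, [0.022, 0.024, 0], 5]
    - [0.085, [0.022, 0.024, 0], 5]
    - [0.085, [0.022, 0.024, 0], 5]
    - [0.085, [0.022, 0.024, 0], 5]
    - [0.085, [0.022, 0.024, 0], 5]
    - [0.085, [0.022, 0.024, 0], 5]
    - [0.085, [0.0, 0.024, 0], 5]

```text
t: 1.75
tcp_pos: [0.4673, -0.1988, 0.2299]
eef_rot: [0.485, -0.514, 0.486, 0.515]
wrist_force: [-0.3, 0.3, -0.0]
opening: 0.0849
```

```bash
python3 - <<'E'
from h import *
import cv2
o=readout.observe();print(o["tcp_pos"],o["wrist_force"],o["t"])
m=vision.camera_model("wrist");im=vision.camera("wrist");cv2.imwrite("pics/w1.png",im[:,:,::-1]);np.save("w1.npy",m["world_to_cam"])
print(proj(m,np.array([.486,-.2,.125])), proj(m,np.array([.484,-.17,.125])), proj(m,np.array([.488,-.23,.125])))
E
```

```text
[ 0.46730114 -0.19883763  0.22987567] [-0.31868308  0.28481209 -0.00957853] 1.75
[292.19016272 235.44162658] [293.52059061 279.89078091] [290.76870089 187.95105878]
```

View pics/w1.png

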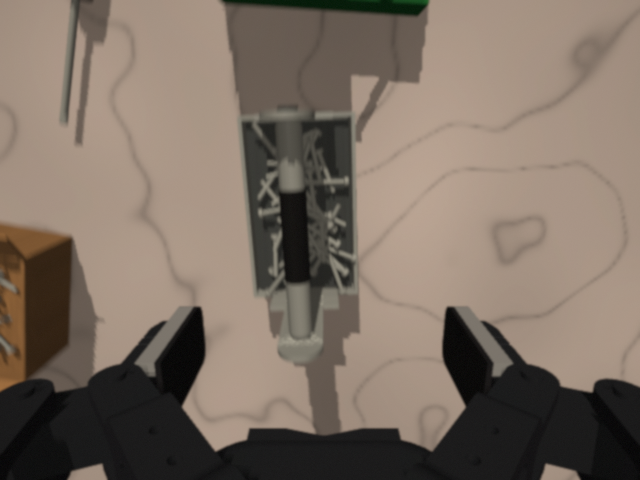

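The wrist view shows the sleeve running from about (292,190) to (298,282), close to the predicted position. I'll refine from that.

```bash
python3 - <<'E'
from h import *
import cv2
from scipy.spatial.transform import Rotation as R
m=vision.camera_model("wrist");im=cv2.imread("pics/w1.png")
g=im.max(2)[185:290,270:320]; mask=(g<45).astype(np.uint8)
n,l,st,c=cv2.connectedComponentsWithStats(mask);i=1+st[1:,4].argmax();print(st[i],c[i]+[270,185])
ys,xs=np.nonzero(l==i)
for r in (10,30,50,70,90):
    k=xs[ys==r]; print(r+185,k.min()+270,k.max()+270)
pts=np.c_[xs,ys].astype(np.float32);r=cv2.minAreaRect(pts);print(r)
c0=[r[0][0]+270.,r[0][1]+185.]
print(onz(m,*c0,.127))
vx,vy,_,_=cv2.fitLine(pts,2,0,.01,.01).ravel()
a=onz(m,c0[0]-40*vx,c0[1]-40*vy,.125);b=onz(m,c0[0]+40*vx,c0[1]+40*vy,.125)
d=b-a; print(d,np.degrees(np.arctan2(-d[0],d[1])))
q=readout.observe()["eef_rot"];y=R.from_quat([q[1],q[2],q[3],q[0]]).apply([0,1,0]);print(np.degrees(np.arctan2(y[1],y[0])))
E
```

```text
[   9    2   41  100 2521] [295.91669972 238.45934153]
195 279 305
215 280 307
235 283 307
255 279 309
275 285 319
((25.98931121826172, 53.416255950927734), (99.46934509277344, 38.41167068481445), 82.7249984741211)
[ 0.48312228 -0.19633776  0.127     ]
[-7.54948802e-03  5.21289855e-02  2.77555756e-17] 8.2404673250448
-176.31203836730074
```

```bash
python3 - <<'E'
from h import *
m=vision.camera_model("wrist")
a=onz(m,292,190.5,.125);b=onz(m,297.3,282,.125);d=b-a
print(a,b,(a+b)/2,np.linalg.norm(d),np.degrees(np.arctan2(-d[0],d[1])))
print(readout.observe()["tcp_pos"])
E
```

```text
[ 0.48706716 -0.22608974  0.125     ] [ 0.48099926 -0.16616211  0.125     ] [ 0.48403321 -0.19612592  0.125     ] 0.060234046462570155 5.781712199370441
[ 0.46688008 -0.19676263  0.23041441]
```

Call:
send_rows:
  rows:
    - [0.085, [0.018, -0.001, 0], 1.3]
    - [0.085, [0, 0, -0.02], 0]
    - [0.085, [0, 0, -0.025], 0]
    - [0.085, [0, 0, -0.025], 0]
    - [0.085, [0, 0, -0.025], 0]
    - [0.085, [0, 0, -0.02], 0]
    - [0.085, [0, 0, -0.008], 0]
    - [0.085, [0, 0, 0], 0]

```text
t: 2.6
tcp_pos: [0.4834, -0.2014, 0.1072]
eef_rot: [0.48, -0.518, 0.481, 0.519]
wrist_force: [0.4, 0.4, 0.2]
opening: 0.0849
```

```bash
python3 - <<'E'
from h import *
import cv2
o=readout.observe();print(o["tcp_pos"],o["wrist_force"],o["t"])
cv2.imwrite("pics/w2.png",vision.camera("wrist")[:,:,::-1])
E
```

```text
[ 0.48339705 -0.20136718  0.10722189] [0.44540882 0.35072845 0.23340585] 2.6
```

View pics/w2.png

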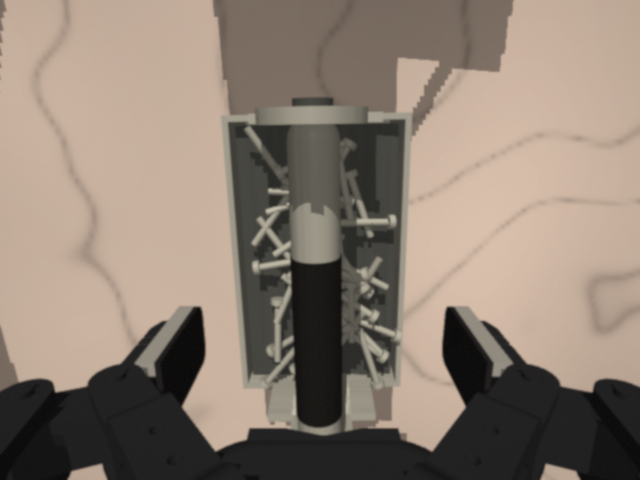

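The bar sits between the fingers at about column 318, with the sleeve between rows 262 and 425 and a tilt of about 1.3°. I'll correct the tilt and close.

Call:
send_rows:
  rows:
    - [0.085, [0, 0, 0], 1.3]
    - [0.01, [0, 0, 0], 0]
    - [0.01, [0, 0, 0], 0]
    - [0.01, [0, 0, 0], 0]
    - [0.01, [0, 0, 0], 0]
    - [0.01, [0, 0, 0], 0]
    - [0.01, [0, 0, 0], 0]
    - [0.01, [0, 0, 0], 0]
  squeeze: 60

```text
t: 3.45
tcp_pos: [0.4844, -0.2013, 0.1085]
eef_rot: [-0.475, 0.525, -0.474, -0.524]
wrist_force: [1.5, 0.9, 1.2]
opening: 0.0143
```

Call:
send_rows:
  rows:
    - [0.01, [0, 0, 0], 0]
    - [0.01, [0, 0, 0.01], 0]
    - [0.01, [0, 0, 0.02], 0]
    - [0.01, [0, 0, 0.02], 0]
    - [0.01, [0, 0, 0.02], 0]
    - [0.01, [0, 0, 0.02], 0]
    - [0.01, [0, 0, 0.01], 0]
    - [0.01, [0, 0, 0], 0]

```text
t: 4.25
tcp_pos: [0.4844, -0.2014, 0.2095]
eef_rot: [-0.475, 0.525, -0.474, -0.524]
wrist_force: [0.4, -0.2, -3.0]
opening: 0.0138
```

```bash
python3 - <<'E'
from h import *
import cv2
o=readout.observe();print(o["tcp_pos"],o["wrist_force"],o["torque"],o["t"],o["opening"])
for n in("side","wrist"):cv2.imwrite(f"pics/{n}3.png",vision.camera(n)[:,:,::-1])
print(readout.observe()["wrist_force"])
E
```

```text
[ 0.4843922  -0.20142845  0.20948459] [ 0.43212314 -0.22619039 -2.96211433] [-0.04394932 -0.10576828 -0.00073146] 4.25 0.013824649391485389
[-0.32815111  0.82160888 -4.18761061]
```

View pics/wrist3.png

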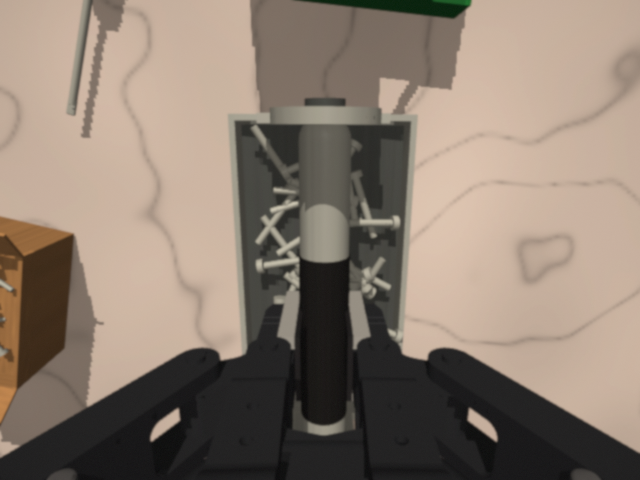

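View pics/side3.png

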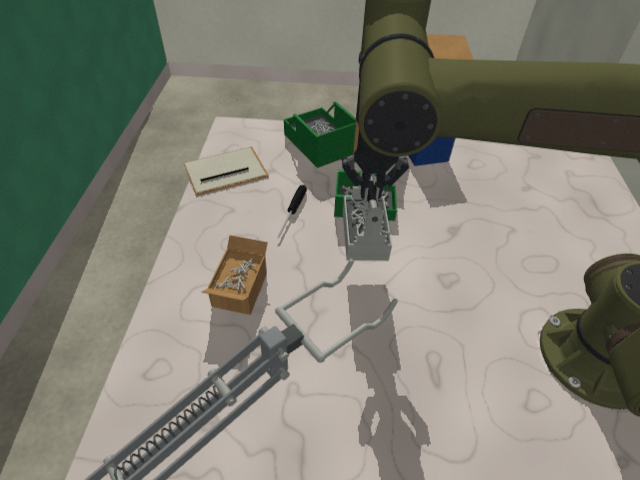

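Call:
send_rows:
  rows:
    - [0.01, [0, 0, 0.014], 0]
    - [0.01, [0, 0.005, 0.018], 1]
    - [0.01, [-0.002, 0.01, 0.018], 2]
    - [0.01, [-0.002, 0.015, 0.018], 3]
    - [0.01, [-0.002, 0.018, 0.018], 3]
    - [0.01, [-0.002, 0.02, 0.018], 3]
    - [0.01, [-0.002, 0.02, 0.012], 3]
    - [0.01, [-0.002, 0.02, 0.006], 3]

```text
t: 5.15
tcp_pos: [0.472, -0.0928, 0.332]
eef_rot: [-0.386, 0.593, -0.386, -0.592]
wrist_force: [0.5, 1.0, -3.6]
opening: 0.0139
```

Call:
send_rows:
  rows:
    - [0.01, [-0.003, 0.022, 0], 3]
    - [0.01, [-0.003, 0.022, 0], 3]
    - [0.01, [-0.003, 0.022, 0], 3]
    - [0.01, [-0.003, 0.022, 0], 3]
    - [0.01, [-0.003, 0.022, 0], 3]
    - [0.01, [-0.003, 0.022, 0], 3]
    - [0.01, [-0.002, 0.018, 0], 1.6]
    - [0.01, [0, 0.012, 0], 0]

```text
t: 5.95
tcp_pos: [0.4518, 0.0697, 0.3305]
eef_rot: [0.28, -0.649, 0.28, 0.649]
wrist_force: [0.1, -0.0, -3.0]
opening: 0.0138
```

Call:
send_rows:
  rows:
    - [0.01, [0, 0, 0], 0]
    - [0.01, [0, 0, 0], 0]
    - [0.01, [0, 0, 0], 0]
    - [0.01, [0, 0, 0], 0]
    - [0.01, [0, 0, 0], 0]
    - [0.01, [0, 0, 0], 0]
    - [0.01, [0, 0, 0], 0]
    - [0.01, [0, 0, 0], 0]

```text
t: 6.75
tcp_pos: [0.4521, 0.0686, 0.3303]
eef_rot: [-0.28, 0.649, -0.28, -0.649]
wrist_force: [0.0, -0.4, -2.2]
opening: 0.0141
```

```bash
cat >> h.py <<'E'
from scipy.spatial.transform import Rotation as Ro
def state():
    o=readout.observe();q=o["eef_rot"];y=Ro.from_quat([q[1],q[2],q[3],q[0]]).apply([0,1,0])
    print("t",o["t"],"tcp",o["tcp_pos"].round(4),"yaw",round(np.degrees(np.arctan2(y[1],y[0]))%360,2),"F",o["wrist_force"].round(2),"M",o["torque"].round(3),"op",round(o["opening"],4));return o
E
python3 - <<'E'
from h import *
import cv2
state()
for n in("side","top","wrist"):cv2.imwrite(f"pics/{n}4.png",vision.camera(n)[:,:,::-1]); state()
E
```

```text
t 6.75 tcp [0.4521 0.0686 0.3303] yaw 223.3 F [ 0.05 -0.39 -2.24] M [ 0.017 -0.018 -0.026] op 0.0141
t 6.8 tcp [0.4521 0.0686 0.3302] yaw 223.31 F [-0.37  0.4  -2.78] M [-0.044  0.041  0.007] op 0.0143
t 6.85 tcp [0.4521 0.0686 0.3303] yaw 223.31 F [-0.41  0.25 -2.91] M [-0.034 -0.002  0.024] op 0.014
t 6.9 tcp [0.4521 0.0687 0.3303] yaw 223.31 F [ 0.43 -0.   -2.65] M [ 0.046  0.002 -0.022] op 0.0144
```

View pics/wrist4.png

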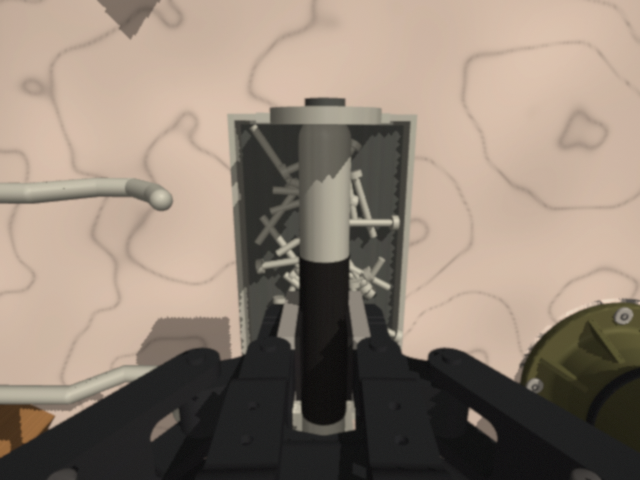

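View pics/side4.png

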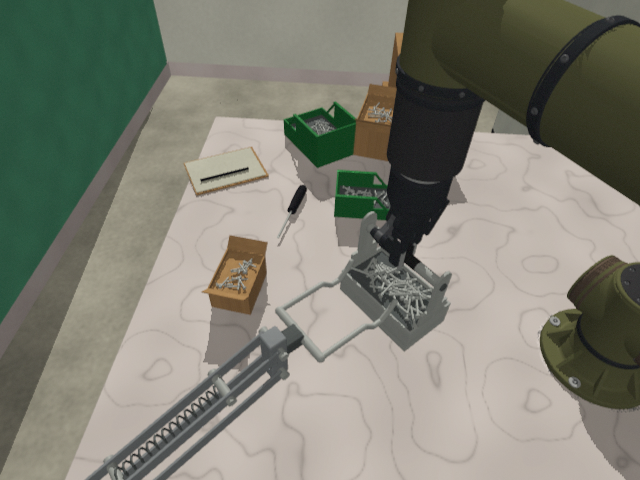

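View pics/top4.png

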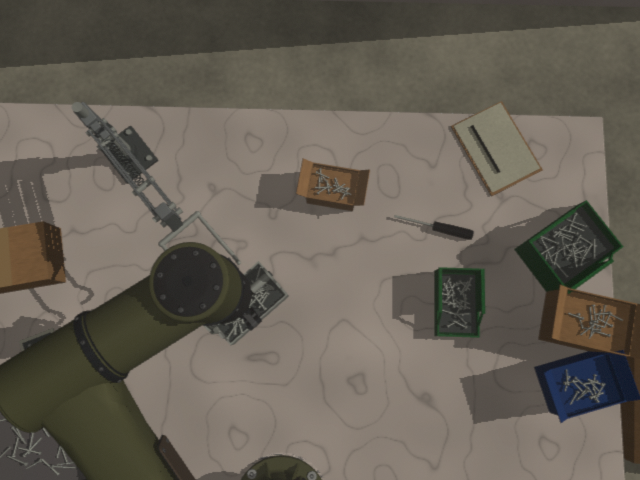

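Wrist view: the bar is vertical in the image, from (325,130) to (325,425), and one hook tip end is at (162,200). I'll measure that tip, and the bar, in this view.

```bash
python3 - <<'E'
from h import *
m=vision.camera_model("wrist")
x=np.array([np.cos(np.radians(43.3)),np.sin(np.radians(43.3))]);yv=np.array([-x[1],x[0]])
p=onz(m,162,200,.332);print("tip",p)
for z in (.345,.3475,.35):
  a=onz(m,324.5,262,z);b=onz(m,323,425,z);d=a-b;print(z,a,b,np.linalg.norm(d),np.degrees(np.arctan2(-d[0],d[1]))%180,(a+b)/2, "z for plane")
S=np.array([.518,.130]);
print("tip in seat frame", (p[:2]-S)@x,(p[:2]-S)@yv)
# rod straight portion z .319, far points
for uv in ((5,191),(100,186),(5,393),(55,394)):
    r=onz(m,*uv,.319);print(uv,r,(r[:2]-S)@x,(r[:2]-S)@yv)
t=np.array([.4521,.0686]);print("tcp rel",(t-S)@x,(t-S)@yv)
E
```

```text
tip [0.52288926 0.07423193 0.332     ]
0.345 [0.46918168 0.04864872 0.345     ] [0.42512533 0.09605171 0.345     ] 0.064714809830287 42.904389811963796 [0.44715351 0.07235022 0.345     ] z for plane
0.3475 [0.46979192 0.04801059 0.3475    ] [0.42660614 0.09447688 0.3475    ] 0.06343601740068075 42.904389811963796 [0.44819903 0.07124373 0.3475    ] z for plane
0.35 [0.47040215 0.04737246 0.35      ] [0.42808694 0.09290205 0.35      ] 0.06215722497107448 42.90438981196377 [0.44924455 0.07013725 0.35      ] z for plane
tip in seat frame -0.03468849159123357 -0.04393962623386711
(5, 191) [0.57033647 0.11768206 0.319     ] 0.029641187843766216 -0.04485797739891865
(100, 186) [0.54526565 0.09139111 0.319     ] -0.00663549047795032 -0.04679778358606105
(5, 393) [0.52316229 0.19634917 0.319     ] 0.04926045425831626 0.04474672887071626
(55, 394) [0.50686073 0.18165059 0.319     ] 0.027316071500895333 0.04522940776373354
tcp rel -0.09006947159935108 0.0005101821377613657
```

Call:
send_rows:
  rows:
    - [0.01, [0.004, 0.0037, 0], 0]
    - [0.01, [0.006, 0.0056, 0], 0]
    - [0.01, [0.006, 0.0056, 0], 0]
    - [0.01, [0.006, 0.0056, 0], 0]
    - [0.01, [0.006, 0.0056, 0], 0]
    - [0.01, [0.006, 0.0056, 0], 0]
    - [0.01, [0.003, 0.003, 0], 0]
    - [0.01, [0, 0, 0], 0]

```text
t: 7.7
tcp_pos: [0.4894, 0.1038, 0.3298]
eef_rot: [0.28, -0.649, 0.28, 0.649]
wrist_force: [0.1, -0.9, -3.1]
opening: 0.0139
```

```bash
python3 - <<'E'
from h import *
import cv2
state()
for n in("side","wrist"):cv2.imwrite(f"pics/{n}5.png",vision.camera(n)[:,:,::-1]); state()
s=cv2.imread("pics/side5.png");cv2.imwrite("pics/side5z.png",cv2.resize(s[180:380,260:460],None,fx=3,fy=3,interpolation=cv2.INTER_CUBIC))
E
```

```text
t 7.7 tcp [0.4894 0.1038 0.3298] yaw 223.32 F [ 0.15 -0.91 -3.11] M [-0.008  0.014 -0.002] op 0.0139
t 7.75 tcp [0.4892 0.1035 0.33  ] yaw 223.31 F [ 0.62  0.18 -3.65] M [-0.016 -0.008 -0.005] op 0.0143
t 7.8 tcp [0.4891 0.1033 0.3303] yaw 223.31 F [ 0.58  0.01 -2.15] M [-0.016 -0.018 -0.062] op 0.0144
```

View pics/side5z.png

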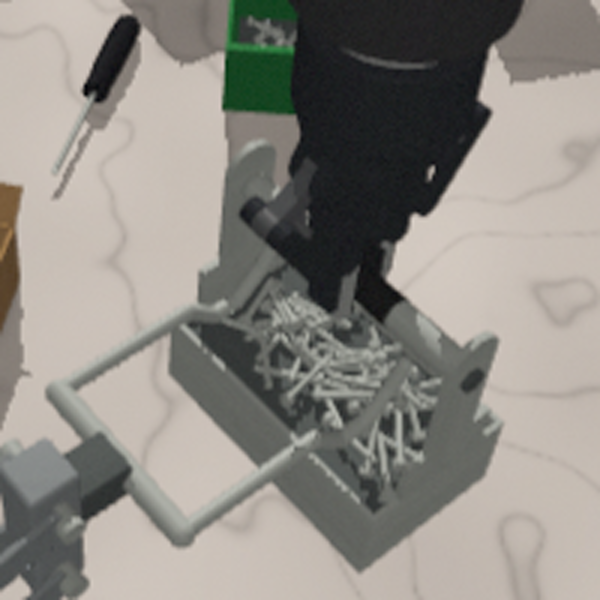

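View pics/wrist5.png

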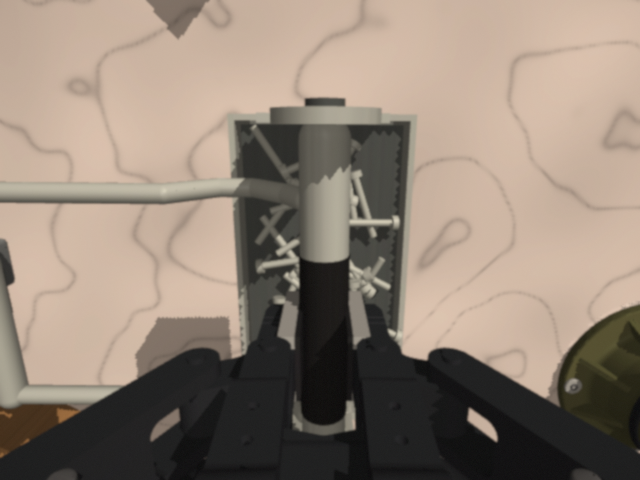

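The tips are now passing under the bar: the wrist view shows the upper rod disappearing under it at (300,200). The hooks lie between the bar and the tray, so I continue.

Call:
send_rows:
  rows:
    - [0.01, [0.003, 0.003, 0], 0]
    - [0.01, [0.005, 0.0045, 0], 0]
    - [0.01, [0.005, 0.0045, 0], 0]
    - [0.01, [0.005, 0.0045, 0], 0]
    - [0.01, [0.005, 0.0045, 0], 0]
    - [0.01, [0.003, 0.003, 0], 0]
    - [0.01, [0.002, 0.0017, 0], 0]
    - [0.01, [0, 0, 0], 0]

```text
t: 8.6
tcp_pos: [0.5173, 0.1293, 0.33]
eef_rot: [0.28, -0.649, 0.28, 0.649]
wrist_force: [-0.1, 0.4, -3.2]
opening: 0.0141
```

```bash
python3 - <<'E'
from h import *
import cv2
state()
for n in("side","wrist"):cv2.imwrite(f"pics/{n}6.png",vision.camera(n)[:,:,::-1]); state()
s=cv2.imread("pics/side6.png");cv2.imwrite("pics/side6z.png",cv2.resize(s[180:380,240:440],None,fx=3,fy=3,interpolation=cv2.INTER_CUBIC))
E
```

```text
t 8.6 tcp [0.5173 0.1293 0.33  ] yaw 223.32 F [-0.12  0.37 -3.21] M [ 0.013 -0.029  0.006] op 0.0141
t 8.65 tcp [0.5171 0.1291 0.3302] yaw 223.31 F [ 0.41 -0.24 -3.47] M [-0.027  0.022 -0.001] op 0.0142
t 8.7 tcp [0.5171 0.129  0.3303] yaw 223.31 F [ 0.54  0.03 -2.61] M [ 0.011 -0.007 -0.019] op 0.014
```

View pics/side6z.png

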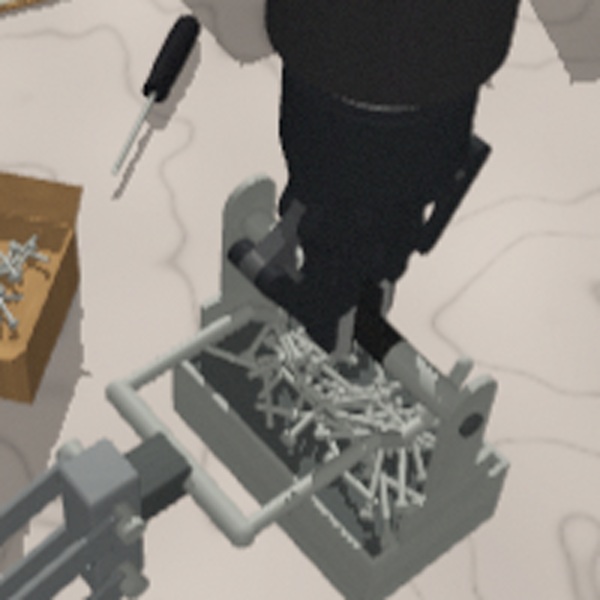

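View pics/wrist6.png

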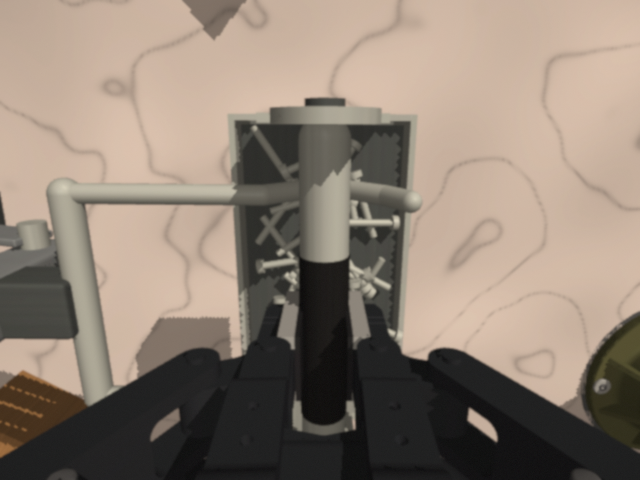

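The tip end has come out on the far side of the bar at (413,201), and the cross-rod corner is at (62,190). I'll compute the seat from the same view.

```bash
python3 - <<'E'
from h import *
m=vision.camera_model("wrist")
x=np.array([np.cos(np.radians(43.3)),np.sin(np.radians(43.3))]);yv=np.array([-x[1],x[0]])
T=np.array([.5171,.129])
for n,uv,z in (("tip",(412,201),.332),("corner",(61,188),.319),("bar near",(324.5,262),.3475),("bar",(325,200),.3475),("bar far",(323,425),.3475)):
    r=onz(m,*uv,z);print(n,r,"rel tcp",(r[:2]-T)@x,(r[:2]-T)@yv)
# rod direction
a=onz(m,90,192,.319);b=onz(m,230,195,.319);d=a-b;print(np.degrees(np.arctan2(d[1],d[0])))
E
```

```text
tip [0.52426723 0.07499633 0.332     ] rel tcp -0.031820590822919236 -0.04421781866137023
corner [0.62054568 0.16249934 0.319     ] rel tcp 0.0982594139158844 -0.04656503883037722
bar near [0.5347556  0.10835751 0.3475    ] rel tcp -0.0013077360760848516 -0.02713157929621337
bar [0.54861734 0.09347334 0.3475    ] rel tcp -0.0014273736512607537 -0.04747050107357842
bar far [0.49155505 0.15484455 0.3475    ] rel tcp -0.0008662567904012119 0.036328156534099605
42.12086264609474
```

The bar, the TCP and the seat agree within about 1 mm along x, so I lower towards the hooks.

Call:
send_rows:
  rows:
    - [0.01, [0, 0, -0.003], 0]
    - [0.01, [0, 0, -0.005], 0]
    - [0.01, [0, 0, -0.005], 0]
    - [0.01, [0, 0, -0.005], 0]
    - [0.01, [0, 0, -0.005], 0]
    - [0.01, [0, 0, -0.003], 0]
    - [0.01, [0, 0, 0], 0]
    - [0.01, [0, 0, 0], 0]

```text
t: 9.5
tcp_pos: [0.5171, 0.129, 0.3044]
eef_rot: [-0.28, 0.649, -0.28, -0.649]
wrist_force: [0.7, 0.3, -2.7]
opening: 0.0138
```

```bash
python3 - <<'E'
from h import *
import cv2
state()
for n in("side","wrist"):cv2.imwrite(f"pics/{n}7.png",vision.camera(n)[:,:,::-1]); state()
s=cv2.imread("pics/side7.png");cv2.imwrite("pics/side7z.png",cv2.resize(s[230:370,270:420],None,fx=4,fy=4,interpolation=cv2.INTER_CUBIC))
E
```

```text
t 9.5 tcp [0.5171 0.129  0.3044] yaw 223.31 F [ 0.68  0.29 -2.66] M [-0.05  -0.012 -0.055] op 0.0138
t 9.55 tcp [0.5172 0.129  0.3046] yaw 223.3 F [ 0.17 -0.4  -3.66] M [ 0.063  0.012 -0.005] op 0.0143
t 9.6 tcp [0.5172 0.1291 0.3046] yaw 223.31 F [-0.06  0.14 -2.73] M [0.02  0.046 0.026] op 0.014
```

View pics/side7z.png

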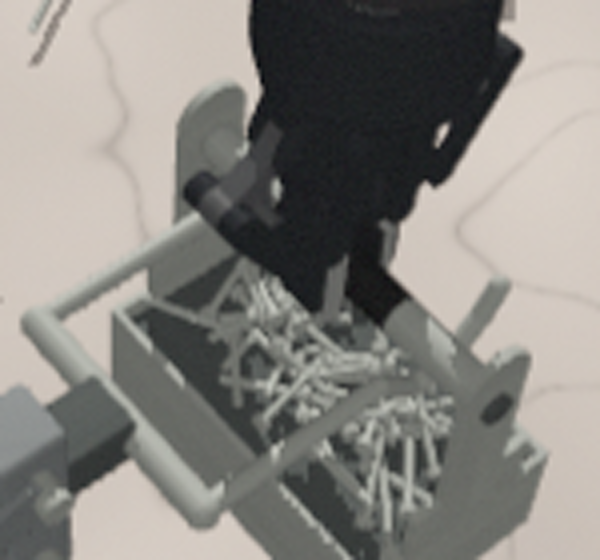

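View pics/wrist7.png

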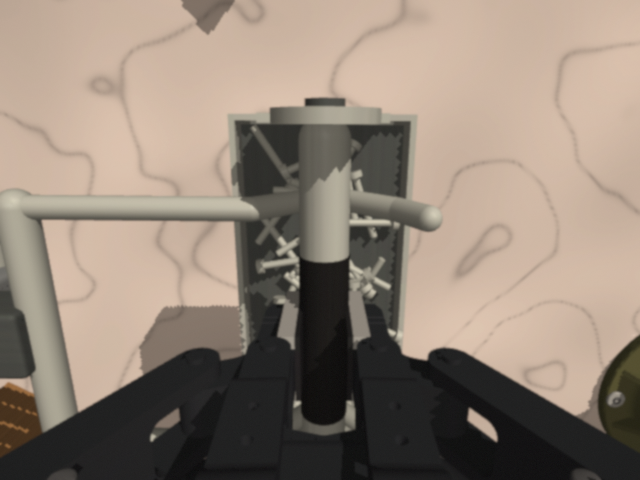

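Call:
send_rows:
  rows:
    - [0.01, [0, 0, -0.002], 0]
    - [0.01, [0, 0, -0.002], 0]
    - [0.01, [0, 0, -0.002], 0]
    - [0.01, [0, 0, -0.001], 0]
    - [0.01, [0, 0, -0.001], 0]
    - [0.01, [0, 0, -0.001], 0]
    - [0.01, [0, 0, 0], 0]
    - [0.01, [0, 0, 0], 0]

```text
t: 10.4
tcp_pos: [0.5171, 0.1291, 0.2954]
eef_rot: [-0.28, 0.649, -0.28, -0.649]
wrist_force: [-0.5, -0.4, -1.6]
opening: 0.0141
```

```bash
python3 - <<'E'
from h import *
import cv2
state()
for n in("side","wrist"):cv2.imwrite(f"pics/{n}8.png",vision.camera(n)[:,:,::-1]); state()
s=cv2.imread("pics/side8.png");cv2.imwrite("pics/side8z.png",cv2.resize(s[230:370,270:420],None,fx=4,fy=4,interpolation=cv2.INTER_CUBIC))
E
```

```text
t 10.4 tcp [0.5171 0.1291 0.2954] yaw 223.31 F [-0.48 -0.38 -1.61] M [-0.078  0.016 -0.043] op 0.0141
t 10.45 tcp [0.5172 0.129  0.2954] yaw 223.31 F [-0.15 -1.5  -2.05] M [-0.138  0.023 -0.001] op 0.014
t 10.5 tcp [0.5172 0.129  0.2954] yaw 223.3 F [-1.   -0.02 -1.46] M [-0.061  0.025  0.015] op 0.0138
```

View pics/wrist8.png

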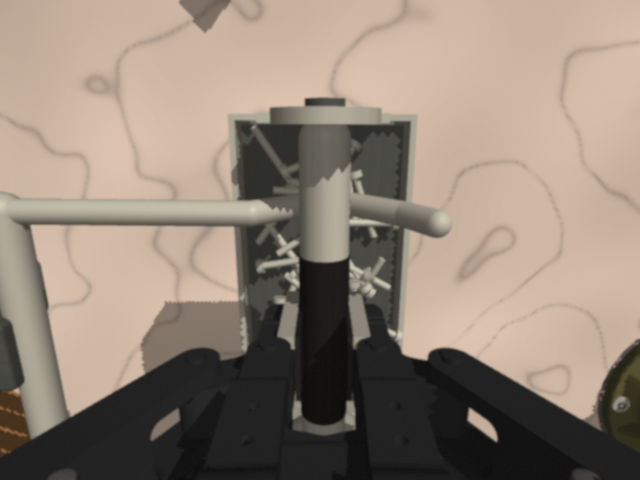

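View pics/side8z.png

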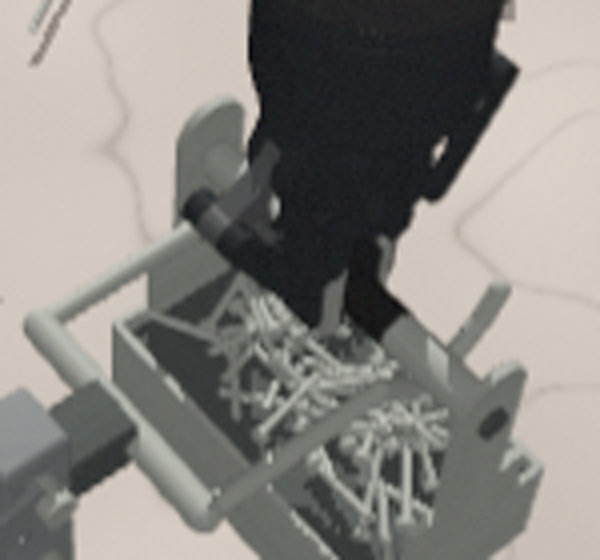

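Contact: Fz has dropped from about −2.9 to −1.6 N. I keep lowering, following the arm's arc towards −x.

Call:
send_rows:
  rows:
    - [0.01, [-0.0008, -0.0008, -0.001], 0]
    - [0.01, [-0.0004, -0.0004, -0.002], 0]
    - [0.01, [-0.0004, -0.0004, -0.002], 0]
    - [0.01, [-0.0004, -0.0004, -0.002], 0]
    - [0.01, [-0.0004, -0.0004, -0.002], 0]
    - [0.01, [-0.0004, -0.0004, -0.002], 0]
    - [0.01, [-0.0002, -0.0002, -0.001], 0]
    - [0.01, [0, 0, 0], 0]

```text
t: 11.3
tcp_pos: [0.514, 0.126, 0.2831]
eef_rot: [0.28, -0.649, 0.28, 0.649]
wrist_force: [-0.1, 0.3, -1.3]
opening: 0.0139
```

```bash
python3 - <<'E'
from h import *
import cv2
state()
for n in("side","wrist"):cv2.imwrite(f"pics/{n}9.png",vision.camera(n)[:,:,::-1]); state()
s=cv2.imread("pics/side9.png");cv2.imwrite("pics/side9z.png",cv2.resize(s[230:370,270:420],None,fx=4,fy=4,interpolation=cv2.INTER_CUBIC))
E
```

```text
t 11.3 tcp [0.514  0.126  0.2831] yaw 223.31 F [-0.12  0.28 -1.25] M [ 0.153 -0.055  0.025] op 0.0139
t 11.35 tcp [0.514  0.126  0.2833] yaw 223.31 F [ 0.34  0.59 -1.61] M [ 0.193  0.039 -0.007] op 0.0141
t 11.4 tcp [0.5141 0.126  0.2834] yaw 223.31 F [ 1.15  0.   -0.58] M [0.171 0.011 0.051] op 0.0143
```

View pics/wrist9.png

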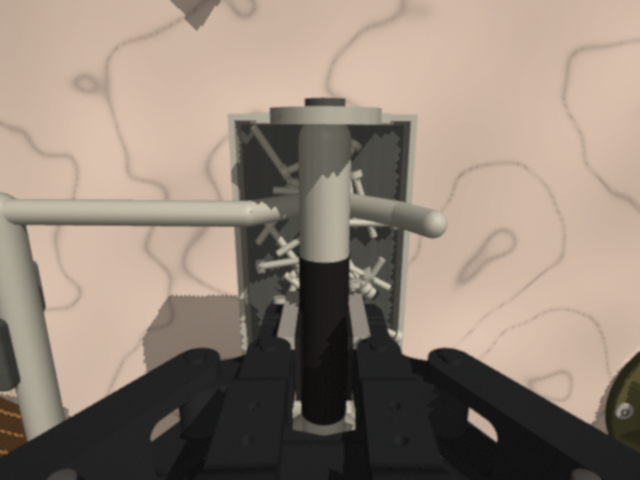

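View pics/side9z.png

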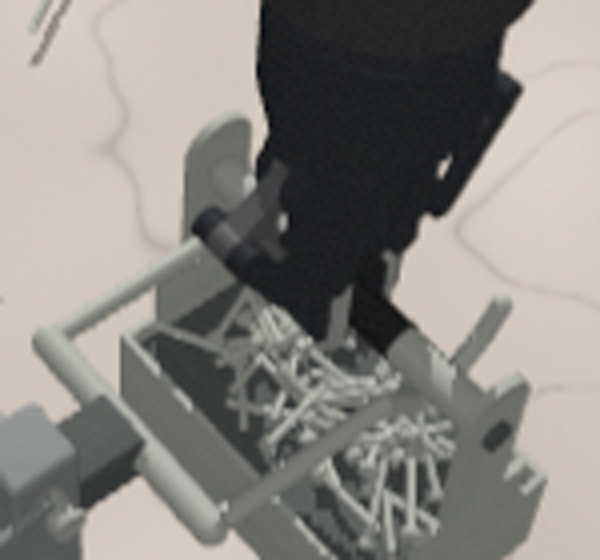

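Call:
send_rows:
  rows:
    - [0.01, [0, 0, -0.002], 0]
    - [0.01, [-0.0002, -0.0002, -0.002], 0]
    - [0.01, [-0.0003, -0.0003, -0.002], 0]
    - [0.01, [-0.0003, -0.0003, -0.002], 0]
    - [0.01, [-0.0003, -0.0003, -0.002], 0]
    - [0.01, [-0.0003, -0.0003, -0.002], 0]
    - [0.01, [-0.0003, -0.0003, -0.002], 0]
    - [0.01, [0, 0, 0], 0]

```text
t: 12.2
tcp_pos: [0.5124, 0.1243, 0.2689]
eef_rot: [0.28, -0.649, 0.28, 0.649]
wrist_force: [-0.5, -0.6, -1.6]
opening: 0.0142
```

```bash
cat > avg.py <<'E'
from h import *
import sys,cv2
F=[];M=[]
n=int(sys.argv[2])
for i in range(n):
    o=readout.observe();F.append(o["wrist_force"]);M.append(o["torque"]);im=vision.camera("side" if i%2 else "wrist")
    if i<2: cv2.imwrite(f"pics/{'side' if i else 'wrist'}{sys.argv[1]}.png",im[:,:,::-1])
F=np.array(F);x=np.array([.728,.686,0]);print("F",F.mean(0).round(2),"sd",(F.std(0)/n**.5).round(2),"along x",(F@x).mean().round(2),"M",np.mean(M,0).round(3));state()
E
python3 avg.py 10 8
```

```text
F [-0.42 -0.03 -0.83] sd [0.15 0.19 0.19] along x -0.33 M [-0.091  0.143  0.001]
t 12.6 tcp [0.5124 0.1244 0.2694] yaw 223.31 F [-0.7  -0.59 -1.36] M [-0.152  0.135 -0.027] op 0.014
```

View pics/wrist10.png

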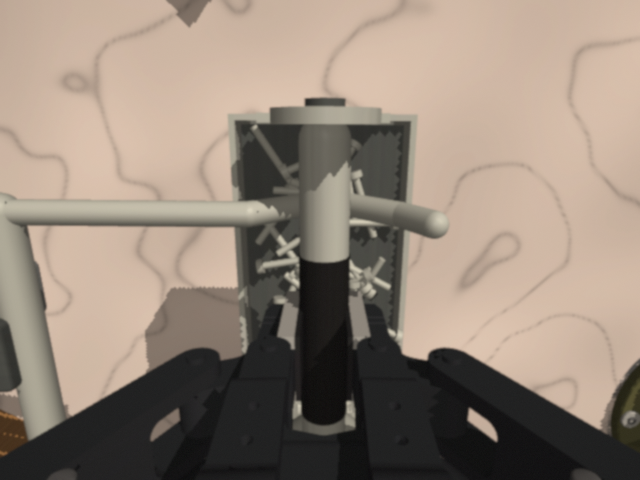

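Call:
send_rows:
  rows:
    - [0.01, [-0.0003, -0.0003, 0], 0]
    - [0.01, [-0.0002, -0.0002, -0.002], 0]
    - [0.01, [-0.0003, -0.0003, -0.002], 0]
    - [0.01, [-0.0003, -0.0003, -0.002], 0]
    - [0.01, [-0.0003, -0.0003, -0.002], 0]
    - [0.01, [-0.0003, -0.0003, -0.002], 0]
    - [0.01, [0, 0, 0], 0]
    - [0.01, [0, 0, 0], 0]

```text
t: 13.4
tcp_pos: [0.5106, 0.1226, 0.2593]
eef_rot: [0.28, -0.649, 0.28, 0.649]
wrist_force: [0.4, 0.5, -0.7]
opening: 0.0137
```

```bash
python3 avg.py 11 12
```

```text
F [ 0.04  0.68 -0.07] sd [0.17 0.12 0.17] along x 0.5 M [0.229 0.022 0.013]
t 14.0 tcp [0.5107 0.1226 0.2593] yaw 223.31 F [-0.46  0.93  0.29] M [0.22  0.068 0.01 ] op 0.0142
```

Call:
send_rows:
  rows:
    - [0.01, [0, 0.0004, 0], 0]
    - [0.01, [0, 0, 0], 0]
    - [0.01, [0, 0, 0], 0]
    - [0.01, [0, 0, 0], 0]
    - [0.01, [0, 0, 0], 0]
    - [0.01, [0, 0, 0], 0]
    - [0.01, [0, 0, 0], 0]
    - [0.01, [0, 0, 0], 0]

```text
t: 14.8
tcp_pos: [0.5107, 0.123, 0.2593]
eef_rot: [0.28, -0.649, 0.28, 0.649]
wrist_force: [0.1, -1.1, 0.2]
opening: 0.0142
```

```bash
python3 avg.py 12 20; python3 - <<'E'
import cv2
s=cv2.imread("pics/side12.png");cv2.imwrite("pics/side12z.png",cv2.resize(s[230:370,270:420],None,fx=4,fy=4,interpolation=cv2.INTER_CUBIC))
E
```

```text
F [-0.56 -1.87 -0.11] sd [0.12 0.1  0.11] along x -1.69 M [-0.683  0.149  0.   ]
t 15.8 tcp [0.5107 0.1232 0.2592] yaw 223.31 F [ 0.46 -2.2  -0.28] M [-0.612  0.127 -0.044] op 0.0138
```

View pics/wrist12.png

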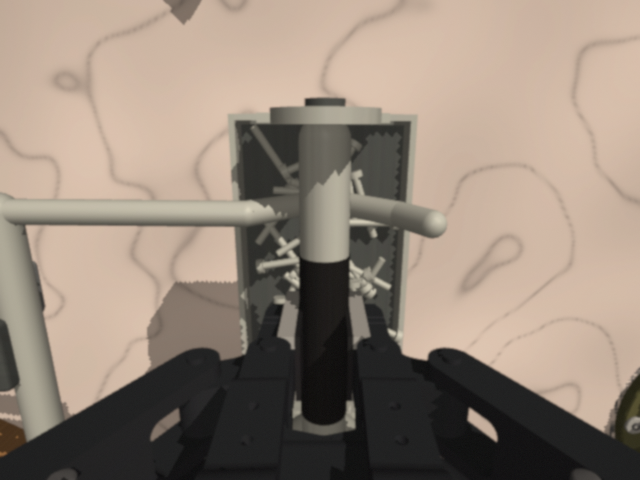

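View pics/side12z.png

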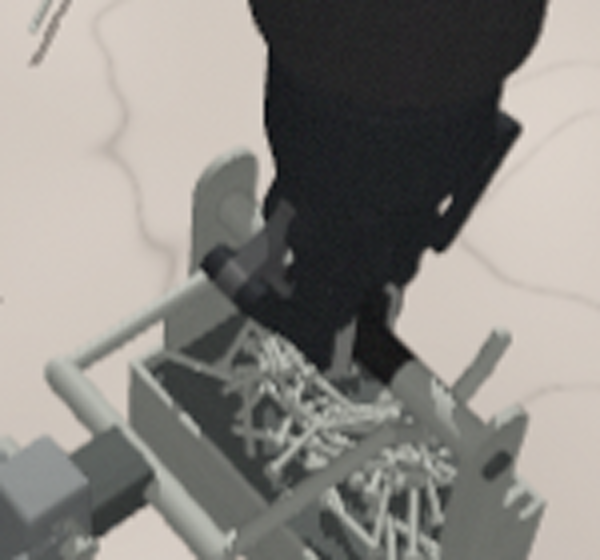

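The lateral contact is stiff, about 6 N/mm, so I back off 0.3 mm.

Call:
send_rows:
  rows:
    - [0.01, [-0.0001, -0.0003, 0], 0]
    - [0.01, [0, 0, 0], 0]
    - [0.01, [0, 0, 0], 0]
    - [0.01, [0, 0, 0], 0]
    - [0.01, [0, 0, 0], 0]
    - [0.01, [0, 0, 0], 0]
    - [0.01, [0, 0, 0], 0]
    - [0.01, [0, 0, 0], 0]

```text
t: 16.6
tcp_pos: [0.5107, 0.123, 0.2592]
eef_rot: [-0.28, 0.649, -0.28, -0.649]
wrist_force: [0.7, 1.0, -0.6]
opening: 0.0141
```

```bash
python3 avg.py 13 20
```

```text
F [ 0.48  1.   -0.41] sd [0.11 0.1  0.1 ] along x 1.04 M [ 0.353 -0.208 -0.004]
t 17.6 tcp [0.5106 0.1228 0.2592] yaw 223.31 F [ 0.85  1.27 -0.43] M [ 0.345 -0.146  0.016] op 0.0141
```

Call:
send_rows:
  rows:
    - [0.01, [0.0001, 0.0001, 0], 0]
    - [0.01, [0, 0, 0], 0]
    - [0.01, [0, 0, 0], 0]
    - [0.01, [0, 0, 0], 0]
    - [0.01, [0, 0, 0], 0]
    - [0.01, [0, 0, 0], 0]
    - [0.01, [0, 0, 0], 0]
    - [0.01, [0, 0, 0], 0]

```text
t: 18.4
tcp_pos: [0.5107, 0.1228, 0.2593]
eef_rot: [0.28, -0.649, 0.28, 0.649]
wrist_force: [-1.5, -0.0, -0.5]
opening: 0.014
```

```bash
python3 avg.py 14 30
```

```text
F [-1.2  -0.   -0.15] sd [0.11 0.09 0.09] along x -0.87 M [0.024 0.358 0.016]
t 19.9 tcp [0.5107 0.1228 0.2592] yaw 223.31 F [-1.82  1.31 -0.57] M [-0.078  0.493  0.077] op 0.0142
```

Call:
send_rows:
  rows:
    - [0.01, [-0.0002, 0, -0.001], 0]
    - [0.01, [-0.0001, -0.0001, -0.001], 0]
    - [0.01, [-0.0001, -0.0001, -0.001], 0]
    - [0.01, [-0.0001, -0.0001, -0.001], 0]
    - [0.01, [-0.0001, -0.0001, -0.001], 0]
    - [0.01, [0, 0, 0], 0]
    - [0.01, [0, 0, 0], 0]
    - [0.01, [0, 0, 0], 0]

```text
t: 20.7
tcp_pos: [0.5101, 0.1225, 0.2543]
eef_rot: [-0.28, 0.649, -0.28, -0.649]
wrist_force: [0.1, -1.4, -1.6]
opening: 0.014
```

```bash
python3 avg.py 15 30
```

```text
F [-0.25 -0.61  0.1 ] sd [0.07 0.11 0.09] along x -0.6 M [-0.189  0.049  0.003]
t 22.2 tcp [0.5101 0.1225 0.2542] yaw 223.31 F [-0.32 -0.34  0.47] M [-0.207  0.017 -0.07 ] op 0.014
```

Fz is now about +0.1 N, so the arm carries the caddy. I'll ease the grip, then open the fingers slowly.

Call:
send_rows:
  rows:
    - [0.01, [0, -0.0001, 0], 0]
    - [0.01, [0, 0, 0], 0]
    - [0.01, [0, 0, 0], 0]
    - [0.01, [0, 0, 0], 0]
    - [0.01, [0, 0, 0], 0]
    - [0.01, [0, 0, 0], 0]
    - [0.01, [0, 0, 0], 0]
    - [0.01, [0, 0, 0], 0]
  squeeze: 20

```text
t: 23.0
tcp_pos: [0.5101, 0.1224, 0.2542]
eef_rot: [0.28, -0.649, 0.28, 0.649]
wrist_force: [-0.7, -0.5, 0.1]
opening: 0.0139
```

```bash
python3 avg.py 16 16
```

```text
F [ 0.3   0.16 -0.06] sd [0.11 0.08 0.12] along x 0.33 M [ 0.092 -0.058  0.005]
t 23.8 tcp [0.5101 0.1224 0.2543] yaw 223.31 F [-0.28  0.44 -0.5 ] M [ 0.171 -0.013  0.052] op 0.0142
```

View pics/wrist16.png

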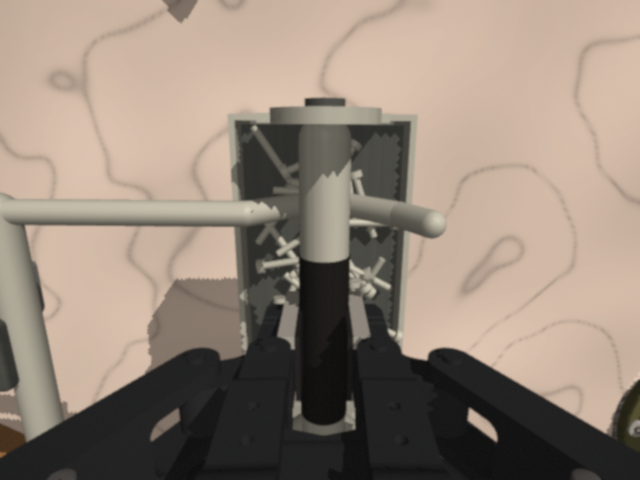

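All forces are near zero, and the bar's position relative to the hook hasn't changed (tip at (434,223)). I release.

Call:
send_rows:
  rows:
    - [0.016, [0, 0, 0], 0]
    - [0.018, [0, 0, 0], 0]
    - [0.02, [0, 0, 0], 0]
    - [0.023, [0, 0, 0], 0]
    - [0.027, [0, 0, 0], 0]
    - [0.03, [0, 0, 0], 0]
    - [0.035, [0, 0, 0], 0]
    - [0.04, [0, 0, 0], 0]

```text
t: 24.6
tcp_pos: [0.5101, 0.1224, 0.2543]
eef_rot: [-0.28, 0.649, -0.28, -0.649]
wrist_force: [0.5, -0.4, 1.0]
opening: 0.0399
```

```bash
python3 avg.py 17 4
```

```text
F [-0.03 -0.33  0.21] sd [0.23 0.08 0.25] along x -0.25 M [ 0.     0.014 -0.012]
t 24.8 tcp [0.5101 0.1224 0.2543] yaw 223.31 F [-0.53  0.91  0.63] M [ 0.027  0.032 -0.005] op 0.0398
```

View pics/wrist17.png

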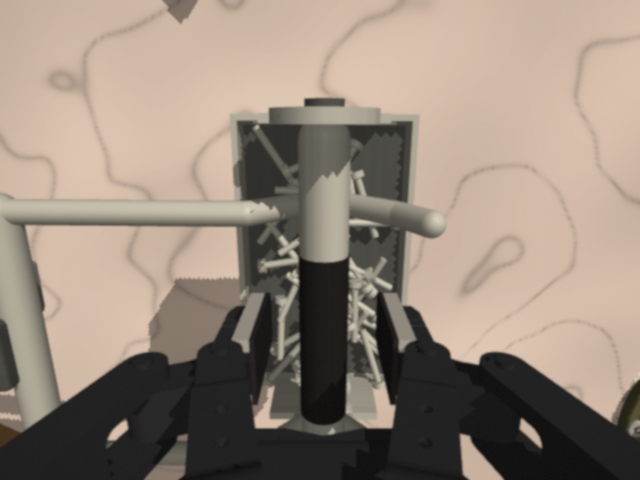

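View pics/side17.png

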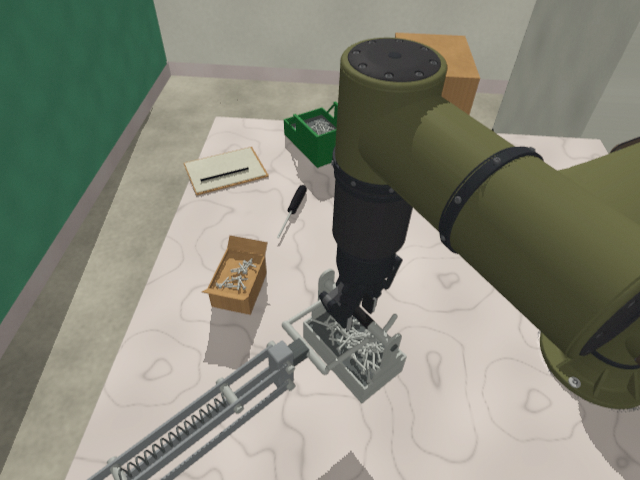

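The fingers are clear on both sides and the caddy hardly moved. I retreat straight up.

Call:
send_rows:
  rows:
    - [0.05, [0, 0, 0], 0]
    - [0.05, [0, 0, 0.005], 0]
    - [0.05, [0, 0, 0.01], 0]
    - [0.05, [0, 0, 0.015], 0]
    - [0.05, [0, 0, 0.02], 0]
    - [0.05, [0, 0, 0.02], 0]
    - [0.05, [0, 0, 0.02], 0]
    - [0.05, [0, 0, 0.01], 0]

```text
t: 25.6
tcp_pos: [0.5104, 0.1222, 0.3571]
eef_rot: [-0.281, 0.65, -0.28, -0.648]
wrist_force: [-0.0, 0.2, 0.5]
opening: 0.0498
```

Call:
send_rows:
  rows:
    - [0.05, [0, 0, 0.01], 0]
    - [0.05, [-0.01, -0.01, 0.02], 0]
    - [0.05, [-0.02, -0.02, 0.02], 0]
    - [0.05, [-0.02, -0.02, 0.01], 0]
    - [0.05, [-0.02, -0.02, 0], 0]
    - [0.05, [-0.01, -0.01, 0], 0]
    - [0.05, [0, 0, 0], 0]
    - [0.05, [0, 0, 0], 0]

```text
t: 26.4
tcp_pos: [0.4303, 0.0427, 0.4137]
eef_rot: [0.28, -0.649, 0.28, 0.649]
wrist_force: [0.2, -0.0, 0.4]
opening: 0.05
```

```bash
python3 avg.py 18 12; python3 - <<'E'
from h import *
import cv2
a=vision.camera("side");
cv2.imwrite("pics/top19.png",vision.camera("top")[:,:,::-1])
for i in range(8): b=vision.camera("side")
cv2.imwrite("pics/side19.png",b[:,:,::-1])
d=np.abs(a.astype(int)-b).max(2)[250:420,200:430];print("motion diff",d.max(),(d>40).sum())
cv2.imwrite("pics/side19z.png",cv2.resize(b[250:420,240:420,::-1],None,fx=3.5,fy=3.5,interpolation=cv2.INTER_CUBIC))
E
```

```text
F [-0.03  0.11 -0.06] sd [0.16 0.12 0.15] along x 0.05 M [ 0.007  0.009 -0.01 ]
t 27.0 tcp [0.4301 0.0424 0.4142] yaw 223.31 F [ 0.81  0.15 -0.35] M [ 0.046  0.032 -0.01 ] op 0.0501
motion diff 15 0
```

View pics/wrist18.png

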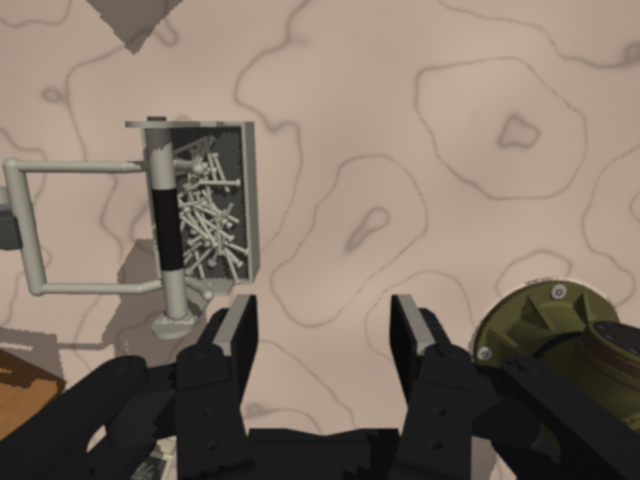

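View pics/side19z.png

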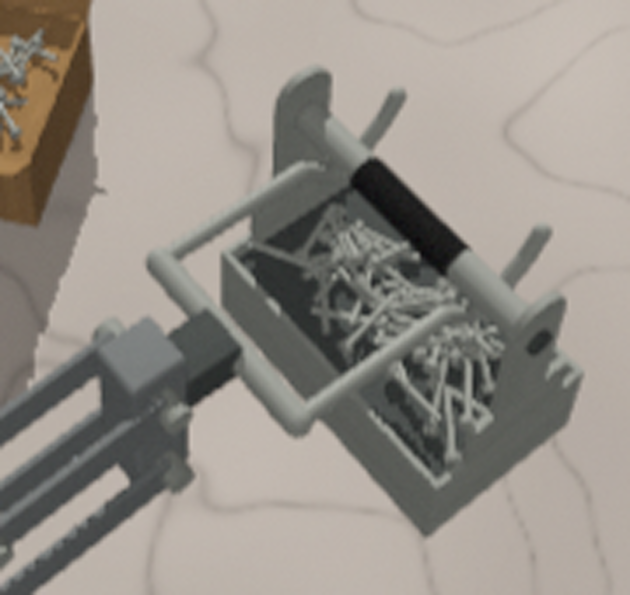

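View pics/top19.png

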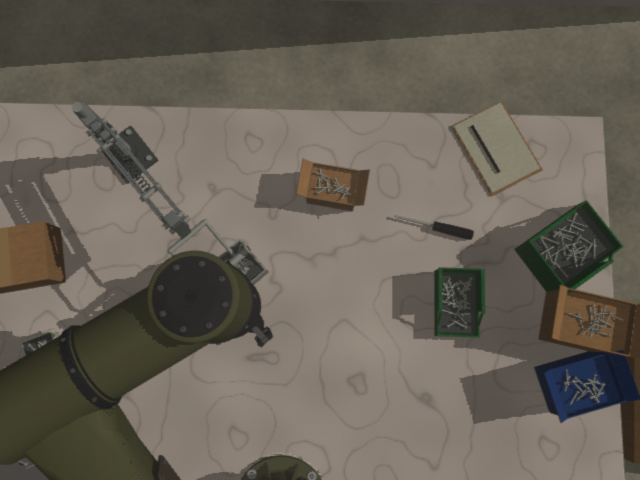

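The bar lies in both hooks with the caddy upright. Two side pictures 0.45 s apart show no motion. The bystanders are where they started, so I hand in.

```bash
python3 -c "
from plant import bot
print(bot.close_job())"
```

```text
the job is handed in; nothing more can be done
None
```

I picked up the caddy by its sleeve, passed the hooks under the bar and lowered it with the sinking arm until the arm carried it. Only then did I let go, back off and hand the job in. No verdict was reported.

**Load transfer:** the caddy weighed about 2.9 N (0.29 kg). At let-go the vertical wrist force was −0.06 ± 0.12 N. The arm had sunk about 43 mm, roughly 0.16 rad, which I estimated from the tool height because the joint itself could not be read.

**Last checks:**
- The bar lies in both hooks, and the caddy looks upright.
- Two side pictures 0.45 s apart showed no motion.
- The gripper is well clear, with wrist forces near zero, and the bin, carton and driver are where they started.

**Less clean points:** the first alignment readings of the bar disagreed by about 4 mm along its length, and I used a position between them. One sideways correction of 0.4 mm while seated was too large and put about 2 N sideways on the hooks. I backed it out in small steps before releasing.

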